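Hang the tube frame on the shaker's twin pins and lock it

ROBOT

A 6-joint arm with a two-finger parallel gripper is mounted at the origin on the work surface. World frame = base frame: x ahead of the robot, y to its left, z up, the work surface at z = 0. Lengths are in m, angles in degrees, forces in N, time in s.
With the tool pointing down it reaches from about 0.35 to 0.875 m from the base axis. Payload 4.2 kg.
Tool frame: the origin (TCP) lies midway between the tips of the shut fingers; the grasp point (between the pads) lies 19 mm behind it; z points along the fingers, y is the direction in which the jaws open and shut (so a half turn about z gives the same grasp; the last joint's range is limited). The gripper opens to 87 mm and grips with 3 to 60 N. Pads are 19 mm wide; open, the fingers measure 117 mm over their backs; the gripper's body (75 mm by 190 mm) begins 51 mm behind the grasp point.
Start: joints at [-50.902, 22.042, 0.453, 0, -68.411, -14.817], TCP at [0.257, -0.57, 0.191] pointing down, gripper open.
Joint ranges: [-179.83, 179.83], [-69.29, 118.12], [-61.27, 80.66], [-181.25, 117.63], [-171.15, -9.14], [-177.46, 177.46]. Speed limits (degrees/s): [159.86, 159.86, 180, 180, 180, 180].

INTERFACE

Orientations are given as a 3x3 rotation matrix whose columns are the frame's x, y, z axes.
In Python, from station import r gives the robot as it stands.
- The arm moves only by the tool carry_out, never from a script. Its argument "steps" is a list of rows, each a list of 2 entries, a list of its own where there are three numbers: the shift along the tool's x, y, z in cm, then the turn about the tool's z in degrees. In form: [[[x, y, z], twist], ...]. A call has 1 to 20 rows; each row is the pose to reach, as a shift and turn from the pose measured when the call began, along the tool's axes at that moment; what a row does not reach only later rows make up. A row lasts 1/10 s, in which the tool goes at most 50 mm and 8.59 degrees, less where a joint would pass 70% of its speed; a pose out of reach is approached as far as the arm can. A call with a gripper value outside its range is refused whole. "gripper" is the gripper's target within -1 to 1 (fully open at 1, half-way at 0, shut at -1), set as the call begins (left out, the last holds). The fingers move at their own pace and stop on an object; the grip force is fixed at half the most. Time passes only in rows, so rows that repeat a pose let the fingers close. It gives the time, the measured TCP pose, the force and the opening at its end, in the units of the state.
- r.sense(): the state, without advancing time (a new reading comes with each control period).
- r.capture(name): name is "side" or "top" or "wrist"; returns the picture (480x640x3 uint8, red, green, blue); there is no depth.
- r.calibration(name): a dict with "camera_matrix" (3x3 intrinsics, pixels), "world_from_camera" (4x4, takes a point from camera to world coordinates). Camera axes: x right, y up, looking along -z (the intrinsics and any distortion apply to the point x, -y, -z); pixel columns grow to the right and rows downward; lengths in m; the calibration is good to about 2 mm. The wrist camera is an equidistant fisheye: a pixel r from the principal point sees the ray r / f radians off the axis. A picture is of the moment at which its call begins: read the wrist's pose just before it. calibration takes no time and is no camera call; for the wrist camera it gives the pose at the moment of the call.
- r.finish_job(): hands the job in, once; it reports no verdict.
Trained networks look in the newest picture that a camera, given by its name, has taken for a name from the list of things; names that differ only in an ending like _2 or _b are one class to them, and where a whole thing is asked for, a point or a joint stands for the part that bears it (a point fixed in the world has none). Each returns a list of dicts, best first, with "confidence" (0 to 1); they miss things now and then, are a little off and sometimes report something else, mostly with a low value. They report only what shows in the picture. A call takes as long as a camera call. They do not tell look-alikes from the thing itself.
- r.cut_out(camera, target): "pixels" (480x640 bool, what is visible of it).
- r.place_of(camera, target): "centre" ([x, y, z] in m, in world coordinates, good to about 4 mm: a listed point, or the origin of a listed thing).
The state is a dict: "time_s": time; "joints": joint angles; "joint_velocities": joint speeds; "effort": joint torques, N m; "tcp_pos": TCP position; "ee_rot": TCP orientation; "wrist_force": force on the tool from outside, world axes, zero at the start; "moment": the same for the moment, N m; "gripper_width": opening from 0.0 (shut) to 1.0 (fully open).
Only numpy, scipy, OpenCV 4.12 (cv2) and the standard library are available. Lean on these libraries where they do the work, as an engineer would, in place of code of your own. Each camera call takes 0.05 s, during which the arm holds its last target. There are 200 camera calls.

TASK

Pick up the white tube frame by its carrying bar and hang it on the bench shaker by lowering both of its end holes over the two upright pins together until it sits fully home and level, then turn the catch all the way round over the frame's edge to lock it. Feel for the pins gently: never press the frame against the shaker with as much as 50 N. Leave the other glassware and bottles where they stand, and let go of everything at the end.

Things in the scene. Friction and masses are not known exactly. Their poses are not given: they have to be found in the camera images.
- frame_grip (a point): Tube frame: loose white plastic rack frame, 0.17 to 0.35 kg, flat on the bench: plate 68 (x) by 160 (y) by 8 mm thick, square cells in the middle. Over it a carrying bar along y, 106 long, 12 wide (x), 14 tall, on end posts. This point: centre of the bar, 52 mm above the frame's underside, over its middle; z up. It goes on either way round.
- frame_hole (a point): One of the frame's two like round holes, 12 mm in diameter, straight through its solid ends, on its y line 65 mm either side of the middle (130 mm apart). This point: centre of the hole at +y, on the underside; axes as the frame's.
- shaker: Bench shaker, fixed: white box with a dark deck 170 (x) by 190 (y) mm, its top 60 mm above the bench. Origin: on the bench under its middle; z up. With the frame home (its y along the shaker's y) its underside is 70 mm, the centre of its bar 122 mm above the bench.
- deck (a point): Middle of the deck's top; axes as the shaker's. On the deck a steel cross bar along y, 24 wide, 10 tall, is the frame's seat; on it stand two 10 mm pins at y = +65 and -65 mm, tops 92 mm above the bench, last 1.5 mm chamfered to 7 mm. The bar is clamped (holds to 80 N) anywhere from -11 to +11 mm in x of this point: not reported, must be seen or felt.
- latch (a joint): Turn catch, radians. 0: open, hook end (62 mm long) towards the shaker's +y, tail (40 mm) towards -y, clear of the frame. Grows anticlockwise seen from above to its stop at 1.57: locked, hook towards -x over the frame's edge, tail towards +x. Starts between 0 and 0.15; about 1.5 N at the knob moves it and it stays where left.
- latch_pivot (a point): Upright pivot of the catch, at x = +70, y = 0 mm of the shaker, here at the underside of its flat steel arm (14 wide, 8 thick), 80 mm above the bench and 2 mm over the top of a seated frame.
- latch_knob (a point): Upright black round knob on the catch's tail, 16 mm in diameter, 30 mm tall (88 to 118 mm above the bench), 40 mm from the pivot. This point: on its axis, 106 mm above the bench.
- bulb_mid (a point): Bystander, to be left alone: orange-red pipette bulb standing on its base, 54 wide, 85 tall mm. This point is its centre, half-way up.
- amber1_mid (a point): Bystander, to be left alone: short amber jar, 54 across, 100 tall mm. This point is its centre, half-way up.
- amber2_mid (a point): Bystander, to be left alone: amber bottle, 60 across, 120 tall mm. This point is its centre, half-way up.
- beaker1_mid (a point): Bystander, to be left alone: glass beaker, 66 across, 85 tall mm. This point is its centre, half-way up.
- beaker2_mid (a point): Bystander, to be left alone: small glass beaker, 56 across, 70 tall mm. This point is its centre, half-way up.
- wash_mid (a point): Bystander, to be left alone: white plastic bottle with a cap, 70 across, 170 tall mm. This point is its centre, half-way up.
- dish_mid (a point): Bystander, to be left alone: shallow white dish, 90 across, 18 tall mm. This point is its centre, half-way up.
Not all that is in view belongs to the job. What is shaped like the part that bears frame_grip but blue or pink is not meant.

How it is judged:
By the outcome, as a careful person would: the job done as asked, in the order asked, and still so for the second after the job is handed in, with the robot touching nothing.
It also fails if it takes over 72 s, if anything falls off the work surface, if the arm or the gripper's body presses on something with over 40 N, if the wrist force passes 120 N, or if a joint passes its speed limit or range.

## Working session

There is one attempt and no reset: what is moved stays moved. The work goes in short steps, Python scripts to look and compute and a tool call to move; the robot and the scene stay as the last step left them, time stands still between calls to the robot, and variables do not carry over. Pictures are saved under pics/ and viewed, about 8 in all and at most 12, crops included, and the job is handed in when it is done.

Besides the shell and the picture viewer there is one more tool, called after "Request:" in YAML: its name, and indented under it one key for each argument. carry_out: Moves the arm, as the interface text tells. Its arguments: {"type":"object","properties":{"steps":{"type":"array","items":{"type":"array"}},"gripper":{"type":"number"}},"required":["steps"]}

```bash
mkdir -p pics; ls; python3 - <<'E'
from station import r
import cv2,numpy as np
s=r.sense();print(s['time_s'],s['tcp_pos'],s['ee_rot'],s['gripper_width'])
ims=[]
for c in("top","side"):
    im=r.capture(c);cv2.imwrite(f"pics/{c}0.png",im[:,:,::-1])
    k=r.calibration(c);print(c,np.round(k["camera_matrix"],1).tolist(),np.round(k["world_from_camera"],4).tolist(),[x for x in k])
    for t in("frame_grip","frame_hole","shaker","deck","latch_pivot","latch_knob","bulb_mid","amber1_mid","amber2_mid","beaker1_mid","beaker2_mid","wash_mid","dish_mid"):
        if c=="side" and t.endswith("mid"): continue
        print(t,[(np.round(d["centre"],4).tolist(),round(d["confidence"],2)) for d in r.place_of(c,t)][:4])
E
```

```text
pics
0.0 [ 0.25675224 -0.56907856  0.19015838] [[-9.11615229e-01 -4.11043422e-01 -9.90065545e-04]
 [-4.11044606e-01  9.11613056e-01  1.99199337e-03]
 [ 8.37609063e-05  2.22289259e-03 -9.99997526e-01]] 1.0005196250079151
top [[517.2, 0.0, 323.0], [0.0, 517.2, 241.8], [0.0, 0.0, 1.0]] [[-0.0266, 0.9809, -0.1927, 0.239], [-0.9995, -0.0229, 0.0213, 0.0151], [0.0165, 0.1931, 0.981, 1.5161], [0.0, 0.0, 0.0, 1.0]] ['camera_matrix', 'world_from_camera']
frame_grip [([0.5263, 0.1798, 0.0542], 0.84), ([0.6977, 0.4045, 0.0545], 0.83), ([0.3415, 0.2073, 0.0506], 0.78), ([0.2205, 0.3882, 0.0553], 0.61)]
frame_hole [([0.5569, 0.2398, -0.0013], 0.91), ([0.3312, -0.2836, -0.0003], 0.87), ([0.6762, 0.3442, 0.0005], 0.71), ([0.1526, 0.3958, -0.004], 0.6)]
shaker [([0.5279, -0.244, -0.0025], 0.6)]
deck [([0.5289, -0.2477, 0.0632], 0.83), ([0.5527, 0.2378, -0.0027], 0.6)]
latch_pivot [([0.6011, -0.2575, 0.077], 0.76)]
latch_knob [([0.5942, -0.2986, 0.1104], 0.62)]
bulb_mid [([0.3978, -0.005, 0.044], 0.56)]
amber1_mid [([0.612, -0.0017, 0.0587], 0.6)]
amber2_mid [([0.7439, 0.1726, 0.0605], 0.89)]
beaker1
[... 318 characters left out ...]
 [[480.4, 0.0, 321.4], [0.0, 480.4, 244.5], [0.0, 0.0, 1.0]] [[-0.7042, 0.3823, -0.5982, -0.1482], [-0.71, -0.3792, 0.5934, 0.6478], [0.0001, 0.8426, 0.5385, 0.6494], [0.0, 0.0, 0.0, 1.0]] ['camera_matrix', 'world_from_camera']
frame_grip [([0.3425, 0.2089, 0.0516], 0.94), ([0.2917, -0.2312, 0.051], 0.9), ([0.2156, 0.394, 0.052], 0.78), ([0.6939, 0.4081, 0.0538], 0.75)]
frame_hole [([0.3519, 0.275, -0.0029], 0.97), ([0.6681, 0.3425, 0.0016], 0.96), ([0.5556, 0.2401, -0.0016], 0.74), ([0.3316, -0.2829, 0.0034], 0.74)]
shaker [([0.5334, -0.2436, 0.0011], 0.81)]
deck [([0.5317, -0.244, 0.0523], 0.68)]
latch_pivot [([0.5986, -0.2597, 0.0802], 0.79)]
latch_knob [([0.5945, -0.3014, 0.1025], 0.64)]
```

View pics/top0.png

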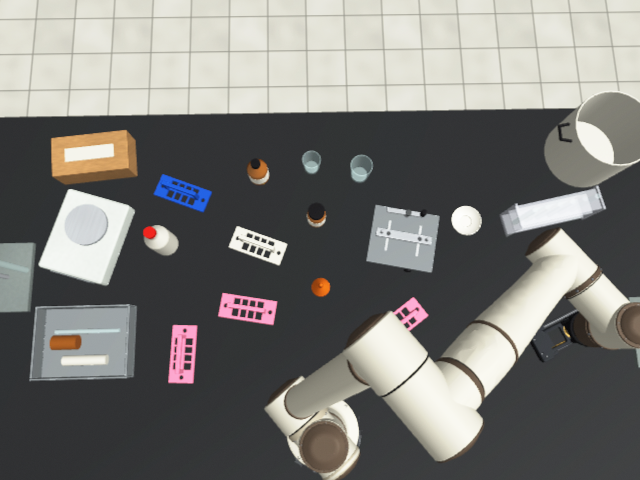

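View pics/side0.png

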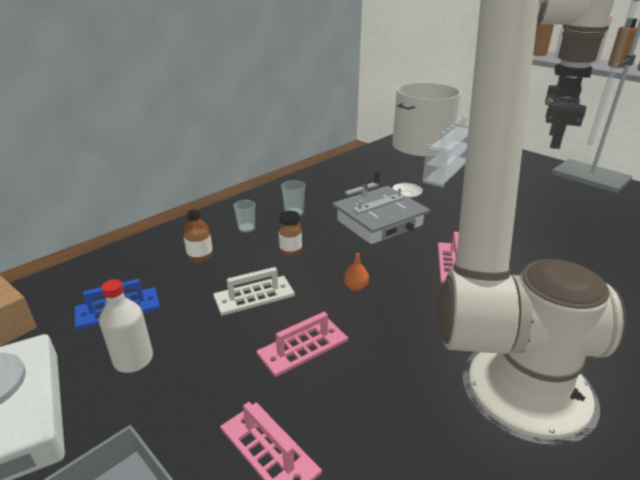

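The white frame is near pixel (258,245) in the top view, with its bar running along its long side. The shaker deck is at (403,238), with its cross bar running from (378,233) to (430,240) and the knob at about (423,213). The pink and blue frames are decoys. Next I'll look at the shaker with the wrist camera.

```bash
cat > h.py <<'E'
from station import r
import cv2,numpy as np
def go(p,jaw=None):
    "shift (cm, tool axes) to TCP p and twist to bring tool y to world angle jaw (deg)"
    s=r.sense();R=np.array(s['ee_rot']);t=np.array(s['tcp_pos'])
    print('t',round(s['time_s'],2),'tcp',t.round(4),'F',np.round(s['wrist_force'],1),'M',np.round(s['moment'],2),'w',round(s['gripper_width'],3))
    d=R.T@(np.array(p)-t)*100
    a=np.degrees(np.arctan2(R[1,1],R[0,1])); tw=0 if jaw is None else -((jaw-a+180)%360-180)
    print('shift',d.round(2),'twist',round(tw,2),'jaw',round(a,2))
def ray(cam,uv,cal=None):
    k=cal or r.calibration(cam);K=np.array(k['camera_matrix']);T=np.array(k['world_from_camera'])
    x=(uv[0]-K[0,2])/K[0,0];y=(uv[1]-K[1,2])/K[1,1]
    if cam=='wrist':
        q=np.hypot(x,y)+1e-12;v=np.array([x/q*np.sin(q),-y/q*np.sin(q),-np.cos(q)])
    else: v=np.array([x,-y,-1.])
    return T[:3,3],T[:3,:3]@v
def at(cam,uv,z,cal=None):
    o,v=ray(cam,uv,cal);return o+v*(z-o[2])/v[2]
E
python3 - <<'E'
from h import *
go([0.50,-0.24,0.28],171.5)
k=r.calibration('wrist');print(np.round(k['camera_matrix'],1).tolist(),np.round(k['world_from_camera'],3).tolist())
E
```

```text
t 1.05 tcp [ 0.257  -0.5697  0.1913] F [ 0.  -0.  -0.5] M [ 0.03  0.03 -0.03] w 1.002
shift [-35.7   20.06  -8.87] twist -57.22 jaw 114.28
[[371.6, 0.0, 319.7], [0.0, 371.6, 243.8], [0.0, 0.0, 1.0]] [[-0.41, -0.883, -0.227, 0.195], [0.912, -0.398, -0.1, -0.599], [-0.002, -0.248, 0.969, 0.386], [0.0, 0.0, 0.0, 1.0]]
```

Request:
carry_out:
  steps:
    - [[-5, 3, -3], -7]
    - [[-10, 6, -6], -15]
    - [[-15, 8.5, -8.9], -23]
    - [[-20, 11, -8.9], -31]
    - [[-24, 13.5, -8.9], -39]
    - [[-28, 16, -8.9], -47]
    - [[-32, 18, -8.9], -54]
    - [[-35.7, 20.1, -8.9], -57.2]
    - [[-35.7, 20.1, -8.9], -57.2]
    - [[-35.7, 20.1, -8.9], -57.2]
    - [[-35.7, 20.1, -8.9], -57.2]
    - [[-35.7, 20.1, -8.9], -57.2]
    - [[-35.7, 20.1, -8.9], -57.2]

```text
time_s: 2.35
tcp_pos: [0.4991, -0.2406, 0.2804]
ee_rot: [[-0.15, -0.989, 0.0], [-0.989, 0.15, -0.0], [0.0, -0.0, -1.0]]
wrist_force: [0.5, -0.3, -0.4]
gripper_width: 0.999
```

```bash
python3 - <<'E'
from h import *
import pickle
go([0.45,0.13,0.24],153)
k=r.calibration('wrist')
im=r.capture('wrist');cv2.imwrite('pics/w1.png',im[:,:,::-1]);pickle.dump(k,open('w1.pkl','wb'))
for t in("deck","latch_pivot","latch_knob","shaker"):
    print(t,[(np.round(d["centre"],4).tolist(),round(d["confidence"],2)) for d in r.place_of('wrist',t)][:4])
E
```

```text
t 2.35 tcp [ 0.4991 -0.2406  0.2804] F [ 0.5 -0.3 -0.4] M [0.01 0.09 0.02] w 0.999
shift [-35.91  10.41   4.03] twist 18.38 jaw 171.38
deck [([0.5275, -0.2464, 0.0579], 0.78)]
latch_pivot [([0.6066, -0.2597, 0.0771], 0.84), ([0.3995, -0.0043, 0.0439], 0.54)]
latch_knob [([0.5942, -0.2963, 0.1083], 0.96)]
shaker [([0.5295, -0.2471, 0.0005], 0.75)]
```

View pics/w1.png

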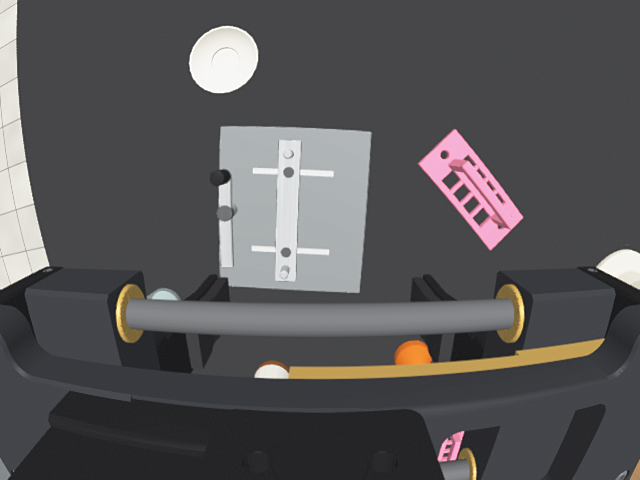

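The wrist view shows the pins near (288,153) and (285,273), the knob at (219,177), the pivot at (225,212) and the hook end at (227,266). I'll enlarge it to get exact pixels.

```bash
python3 - <<'E'
import cv2
im=cv2.imread('pics/w1.png')[118:298,200:380]
a=im[15:55,65:115];b=im[135:175,60:110]
o=cv2.hconcat([cv2.resize(x,None,fx=8,fy=8,interpolation=cv2.INTER_CUBIC) for x in(a,b)])
cv2.imwrite('pics/w1c.png',o)
E
```

```text
(no output)
```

View pics/w1c.png

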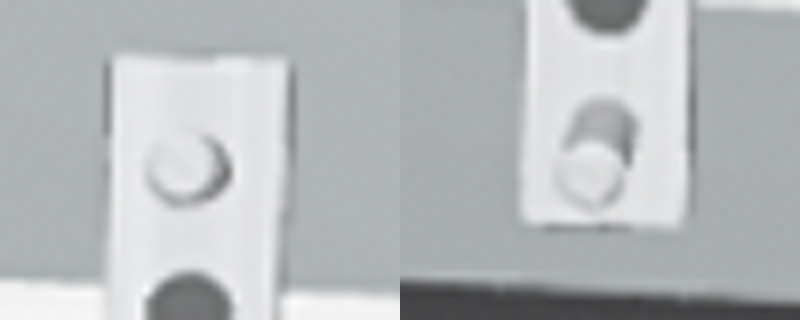

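```bash
python3 - <<'E'
from h import *
import pickle
k=pickle.load(open('w1.pkl','rb'))
A=at('wrist',(287.4,153.6),.092,k);B=at('wrist',(283.6,274.1),.092,k)
d=B-A;print('pins',A.round(4),B.round(4),'len',np.linalg.norm(d),'mid',((A+B)/2).round(4),'yaw of shaker y (deg from +y, ccw)',np.degrees(np.arctan2(-d[0],d[1])))
print('knob top',at('wrist',(219,177),.118,k).round(4),'pivot',at('wrist',(225,212),.09,k).round(4),'hook',at('wrist',(227,266),.088,k).round(4))
c=[at('wrist',p,.06,k) for p in((220,126),(371,131),(360,293),(220,287))]
print('deck mid',np.mean(c,0).round(4),[x.round(4).tolist() for x in c])
E
```

```text
pins [ 0.5218 -0.3114  0.092 ] [ 0.5477 -0.1845  0.092 ] len 0.12945742856584835 mid [ 0.5347 -0.248   0.092 ] yaw of shaker y (deg from +y, ccw) -11.505866701628555
knob top [ 0.59   -0.3006  0.118 ] pivot [ 0.5986 -0.2619  0.09  ] hook [ 0.6098 -0.2017  0.088 ]
deck mid [ 0.531  -0.2463  0.06  ] [[0.5952, -0.3566, 0.06], [0.4292, -0.3232, 0.06], [0.4661, -0.1366, 0.06], [0.6336, -0.1688, 0.06]]
```

Request:
carry_out:
  steps:
    - [[-5, 1.5, 0], 3]
    - [[-10, 3, 0], 6]
    - [[-15, 4.5, 0], 9]
    - [[-20, 6, 0], 12]
    - [[-24, 7.5, 1], 15]
    - [[-28, 9, 2], 18.4]
    - [[-32, 10.4, 4], 18.4]
    - [[-35.9, 10.4, 4], 18.4]
    - [[-35.9, 10.4, 4], 18.4]
    - [[-35.9, 10.4, 4], 18.4]
    - [[-35.9, 10.4, 4], 18.4]
    - [[-35.9, 10.4, 4], 18.4]
    - [[-35.9, 10.4, 4], 18.4]

```text
time_s: 3.9
tcp_pos: [0.4503, 0.1294, 0.2405]
ee_rot: [[-0.455, -0.89, 0.0], [-0.89, 0.455, 0.0], [-0.0, -0.0, -1.0]]
wrist_force: [0.9, -0.6, 0.4]
gripper_width: 1.002
```

```bash
python3 - <<'E'
from h import *
import pickle
go([0.526,0.18,0.10],153)
k=r.calibration('wrist')
im=r.capture('wrist');cv2.imwrite('pics/w2.png',im[:,:,::-1]);pickle.dump(k,open('w2.pkl','wb'))
for t in("frame_grip","frame_hole"):
    print(t,[(np.round(d["centre"],4).tolist(),round(d["confidence"],2)) for d in r.place_of('wrist',t)][:4])
E
```

```text
t 3.9 tcp [0.4503 0.1294 0.2405] F [ 0.9 -0.6  0.4] M [ 0.02  0.11 -0.01] w 1.002
shift [-7.94 -4.44 14.06] twist -0.07 jaw 152.93
frame_grip [([0.5251, 0.1773, 0.0522], 0.74), ([0.3421, 0.2107, 0.0539], 0.58)]
frame_hole [([0.3543, 0.2687, -0.0004], 0.69)]
```

View pics/w2.png

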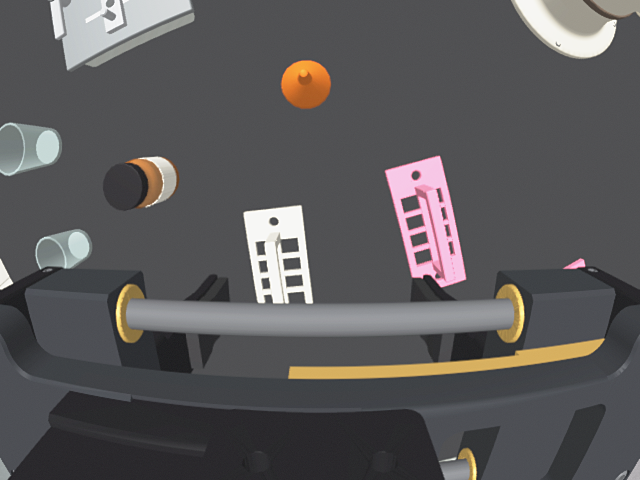

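The white frame is half hidden behind the gripper: its near hole is at (274,221) and the near end of the bar is at (270,240). I'll back off for a full view.

Request:
carry_out:
  steps:
    - [[5, -2, 0], 0]
    - [[9, -4.4, -2], 0]
    - [[9, -4.4, -2], 0]
    - [[9, -4.4, -2], 0]
    - [[9, -4.4, -2], 0]
    - [[9, -4.4, -2], 0]
    - [[9, -4.4, -2], 0]

```text
time_s: 4.75
tcp_pos: [0.4484, 0.0304, 0.2599]
ee_rot: [[-0.453, -0.891, -0.001], [-0.891, 0.453, -0.0], [0.0, 0.001, -1.0]]
wrist_force: [1.1, 0.5, -0.3]
gripper_width: 1.001
```

```bash
python3 - <<'E'
from h import *
import pickle
go([0.526,0.18,0.10],153)
k=r.calibration('wrist')
im=r.capture('wrist');cv2.imwrite('pics/w3.png',im[:,:,::-1]);pickle.dump(k,open('w3.pkl','wb'))
for t in("frame_grip","frame_hole"):
    print(t,[(np.round(d["centre"],4).tolist(),round(d["confidence"],2)) for d in r.place_of('wrist',t)][:4])
K=np.array(k['camera_matrix']);T=np.array(k['world_from_camera'])
q=T[:3,:3].T@(np.array([.526,.18,.02])-T[:3,3]);n=np.hypot(q[0],q[1]);th=np.arctan2(n,-q[2])
u=int(K[0,2]+K[0,0]*th*q[0]/n);v=int(K[1,2]-K[1,1]*th*q[1]/n);print(u,v)
u0,v0=u-70,v-90;print('crop',u0,v0)
cv2.imwrite('pics/w3c.png',cv2.resize(im[v0:v0+150,u0:u0+140,::-1],None,fx=4,fy=4,interpolation=cv2.INTER_CUBIC))
E
```

```text
t 4.75 tcp [0.4484 0.0304 0.2599] F [ 1.1  0.5 -0.3] M [-0.02  0.15  0.04] w 1.001
shift [-16.86  -0.15  15.99] twist 0.05 jaw 153.05
frame_grip [([0.3412, 0.2123, 0.0525], 0.95), ([0.5284, 0.1782, 0.0543], 0.77)]
frame_hole [([0.5545, 0.2418, 0.0037], 0.86)]
319 336
crop 249 246
```

View pics/w3c.png

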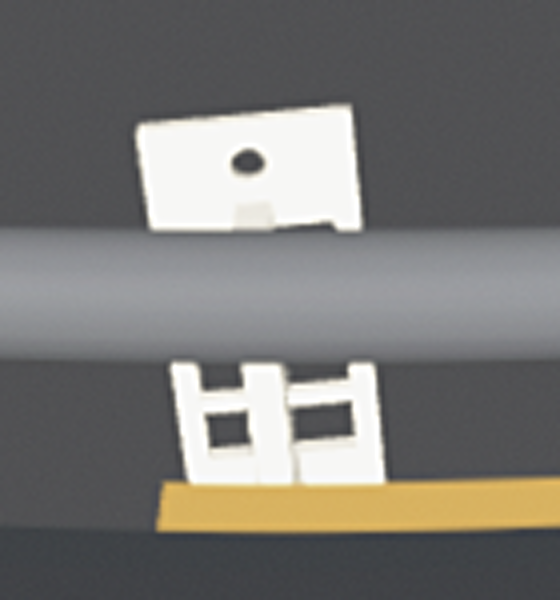

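That moved it the wrong way: image-down is tool −x. I'll hover directly over the frame instead.

Request:
carry_out:
  steps:
    - [[-5, 1, 0], 0]
    - [[-10, 2.5, 0], 0]
    - [[-15, 3, 0], 0]
    - [[-17.5, 3, 0], 0]
    - [[-17.5, 3, 0], 0]
    - [[-17.5, 3, 0], 0]
    - [[-17.5, 3, 0], 0]
    - [[-17.5, 3, 0], 0]
    - [[-17.5, 3, 0], 0]

```text
time_s: 5.8
tcp_pos: [0.501, 0.1989, 0.2607]
ee_rot: [[-0.454, -0.891, 0.0], [-0.891, 0.454, 0.0], [-0.001, -0.0, -1.0]]
wrist_force: [0.7, -0.1, 0.9]
gripper_width: 0.998
```

```bash
python3 - <<'E'
from h import *
import pickle
go([0.526,0.18,0.10],153)
k=r.calibration('wrist')
im=r.capture('wrist');cv2.imwrite('pics/w4.png',im[:,:,::-1]);pickle.dump(k,open('w4.pkl','wb'))
for t in("frame_grip","frame_hole"):
    print(t,[(np.round(d["centre"],4).tolist(),round(d["confidence"],2)) for d in r.place_of('wrist',t)][:4])
K=np.array(k['camera_matrix']);T=np.array(k['world_from_camera'])
q=T[:3,:3].T@(np.array([.526,.18,.02])-T[:3,3]);n=np.hypot(q[0],q[1]);th=np.arctan2(n,-q[2])
u=int(K[0,2]+K[0,0]*th*q[0]/n);v=int(K[1,2]-K[1,1]*th*q[1]/n);print(u,v)
u0,v0=u-70,v-75;print('crop',u0,v0)
cv2.imwrite('pics/w4c.png',cv2.resize(im[v0:v0+150,u0:u0+140,::-1],None,fx=4,fy=4,interpolation=cv2.INTER_CUBIC))
E
```

```text
t 5.8 tcp [0.501  0.1989 0.2607] F [ 0.7 -0.1  0.9] M [-0.01  0.    0.06] w 0.998
shift [ 0.56 -3.09 16.07] twist -0.03 jaw 152.97
frame_grip [([0.5251, 0.1784, 0.0555], 0.93), ([0.3442, 0.2101, 0.0535], 0.76), ([0.218, 0.3941, 0.054], 0.56)]
frame_hole [([0.553, 0.2375, 0.0022], 0.97), ([0.1541, 0.3933, -0.0], 0.65), ([0.6743, 0.3422, -0.0025], 0.62)]
294 204
crop 224 129
```

View pics/w4c.png

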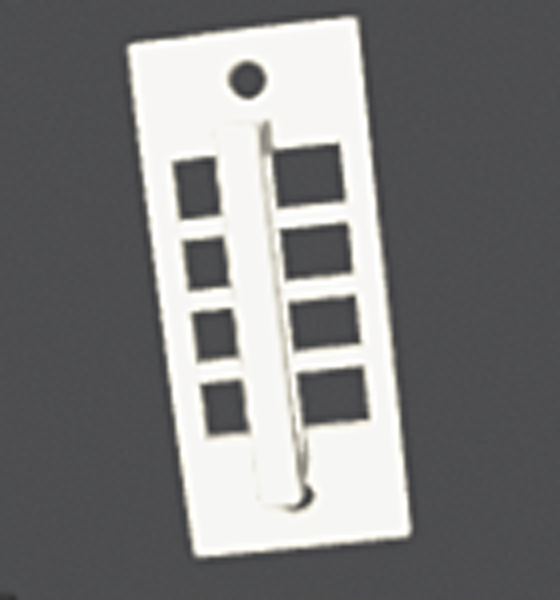

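```bash
python3 - <<'E'
from h import *
import pickle
k=pickle.load(open('w4.pkl','rb'))
f=lambda x,y,z:at('wrist',(224+x/4-.375,129+y/4-.375),z,k)
TL,TR,BR,BL=[f(x,y,.008) for x,y in((128,43),(357,16),(411,535),(195,556))]
m=(TL+TR+BR+BL)/4;d=(BL+BR-TL-TR)/2;e=(TR+BR-TL-BL)/2
yaw=np.degrees(np.arctan2(-d[0],d[1]))
print('mid',m.round(4),np.linalg.norm(d),np.linalg.norm(e),'yaw',yaw,'from e',np.degrees(np.arctan2(-e[1],-e[0])))
h=f(248,79,.008);print('hole',h.round(4),'mid via hole',(h+.065*d/np.linalg.norm(d)).round(4))
go([m[0],m[1],.052-.019+.07],180+yaw); go([m[0],m[1],.031],180+yaw)
E
```

```text
mid [0.5288 0.1766 0.008 ] 0.1612626664060368 0.06901924884769169 yaw -21.182924339422826 from e -21.247039237283822
hole [0.505  0.1158 0.008 ] mid via hole [0.5285 0.1764 0.008 ]
t 5.95 tcp [0.501  0.1993 0.2605] F [ 0.7 -0.6 -0.4] M [0.07 0.04 0.02] w 1.0
shift [ 0.76 -3.5  15.75] twist -5.82 jaw 152.99
t 5.95 tcp [0.501  0.1993 0.2605] F [ 0.7 -0.6 -0.4] M [0.07 0.04 0.02] w 1.0
shift [ 0.77 -3.5  22.95] twist -5.82 jaw 152.99
```

Request:
carry_out:
  steps:
    - [[0.8, -3.5, 3], -5.8]
    - [[0.8, -3.5, 8], -5.8]
    - [[0.8, -3.5, 12.5], -5.8]
    - [[0.8, -3.5, 16.5], -5.8]
    - [[0.8, -3.5, 19.5], -5.8]
    - [[0.8, -3.5, 21.5], -5.8]
    - [[0.8, -3.5, 22.75], -5.8]
    - [[0.8, -3.5, 22.75], -5.8]
    - [[0.8, -3.5, 22.75], -5.8]
    - [[0.8, -3.5, 22.75], -5.8]
    - [[0.8, -3.5, 22.75], -5.8]
    - [[0.8, -3.5, 22.75], -5.8]

```text
time_s: 7.15
tcp_pos: [0.5291, 0.1766, 0.0339]
ee_rot: [[-0.362, -0.932, 0.002], [-0.932, 0.362, 0.001], [-0.002, -0.001, -1.0]]
wrist_force: [-0.2, -0.6, -0.1]
gripper_width: 1.002
```

Request:
carry_out:
  steps:
    - [[0, 0, 0], 0]
    - [[0, 0, 0], 0]
    - [[0, 0, 0], 0]
    - [[0, 0, 0], 0]
    - [[0, 0, 0], 0]
    - [[0, 0, 0], 0]
    - [[0, 0, 0], 0]
    - [[0, 0, 0], 0]
    - [[0, 0, 0], 0]
    - [[0, 0, 0], 0]
    - [[0, 0, 0], 0]
    - [[0, 0, 0], 0]
  gripper: -1

```text
time_s: 8.35
tcp_pos: [0.5291, 0.1766, 0.0339]
ee_rot: [[-0.362, -0.932, 0.002], [-0.932, 0.362, 0.001], [-0.002, -0.001, -1.0]]
wrist_force: [0.3, 1.0, -0.9]
gripper_width: 0.033
```

```bash
python3 - <<'E'
from h import *
go([0.535,-0.05,.22],168.5)
E
```

```text
t 8.35 tcp [0.5291 0.1766 0.0339] F [ 0.3  1.  -0.9] M [ 0.    0.05 -0.01] w 0.033
shift [ 20.88  -8.77 -18.64] twist -9.7 jaw 158.8
```

```bash
python3 - <<'E'
from h import *
a=r.capture('wrist')[150:400,180:460];b=r.capture('side')[200:340,180:337]
s=r.sense();print(s['gripper_width'])
o=cv2.hconcat([cv2.resize(x,(390,350),interpolation=cv2.INTER_CUBIC) for x in(a,b)])
cv2.imwrite('pics/g1.png',o[:,:,::-1])
E
```

```text
0.011339370451433479
```

View pics/g1.png

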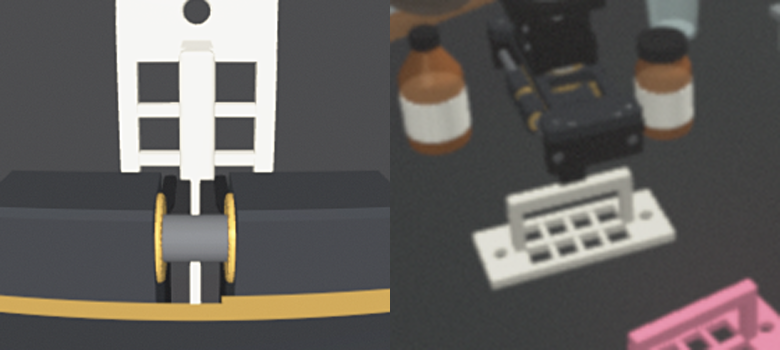

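The wrist crop shows the fingers shut with the bar passing beneath them. In the side crop the finger tips end at or above the bar top, near full-image pixel (253,273). I'll compare that with the reported TCP.

```bash
python3 - <<'E'
from h import *
k=r.calibration('side');K=np.array(k['camera_matrix']);T=np.array(k['world_from_camera'])
def pj(p):
    q=T[:3,:3].T@(np.array(p)-T[:3,3]);q=q*[1,-1,-1];u=K@q;return (u[:2]/u[2]).round(1)
for z in(.034,.053,.059,.07): print(z,pj([.529,.1766,z]))
# frame plate corners & bar ends under estimate
y=np.array([np.sin(np.radians(21.2)),np.cos(np.radians(21.2)),0]);m=np.array([.5288,.1766,0])
for t,z in((.053,.059),(-.053,.059),(.053,.038),(.08,.0),(-.08,0)): print(t,z,pj(m+t*y+[0,0,z]))
im=r.capture('side')
o=cv2.resize(im[235:320,205:305],None,fx=6,fy=6,interpolation=cv2.INTER_CUBIC)
for z in(.034,.045,.059):
    u=(pj([.529,.1766,z])-[205,235])*6;cv2.circle(o,tuple(int(a) for a in u),4,(255,0,0),1)
w=r.capture('wrist');w=cv2.resize(w[200:340,270:370],None,fx=3.64,fy=3.64,interpolation=cv2.INTER_CUBIC)
o=o[:509];w=w[:509,:200*1]if 0 else cv2.resize(w,(200,509))
cv2.imwrite('pics/g2.png',cv2.hconcat([o,w])[:,:,::-1]);print(r.sense()['gripper_width'])
E
```

```text
0.034 [254.1 282.7]
0.053 [253.4 275.5]
0.059 [253.2 273.2]
0.07 [252.8 268.9]
0.053 0.059 [228.3 279.3]
-0.053 0.059 [277.3 267.3]
0.053 0.038 [229.4 287.4]
0.08 0.0 [218.6 305. ]
-0.08 0 [290.2 286.3]
0.007186012411866101
```

View pics/g2.png

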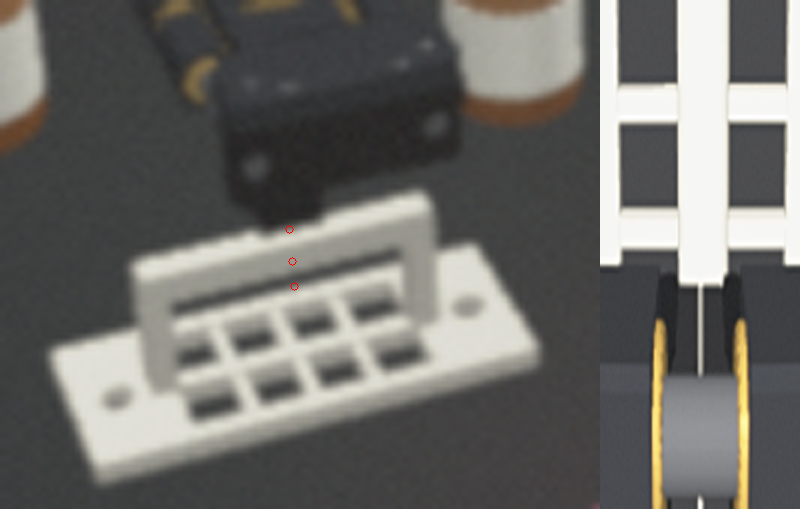

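```bash
python3 - <<'E'
from h import *
k=r.calibration('side');K=np.array(k['camera_matrix']);T=np.array(k['world_from_camera'])
def pj(p):
    q=T[:3,:3].T@(np.array(p)-T[:3,3]);q=q*[1,-1,-1];u=K@q;return ((u[:2]/u[2]-[205,235])*6).round(0)
s=r.sense();R=np.array(s['ee_rot']);t=np.array(s['tcp_pos']);print(s['joints'],s['gripper_width'])
for off in(.06,.07,.08,.1,.12):
    print(off,[pj(t+R@[a,b,-off]) for a in(.0375,-.0375) for b in(.095,.0375,)])
for off in (0,.01,.02,.026): print('tip',off,[pj(t+R@[a,.008,-off]) for a in(.0095,-.0095)])
E
```

```text
[ 3.51041069e+01  2.49525706e+01 -2.05945362e+01 -5.59884689e-03
 -4.43245202e+01 -5.63055366e+01] 0.007186012411866101
0.06 [array([480., 274.]), array([421., 179.]), array([253., 331.]), array([204., 231.])]
0.07 [array([479., 248.]), array([420., 154.]), array([250., 306.]), array([201., 206.])]
0.08 [array([477., 223.]), array([418., 130.]), array([248., 280.]), array([198., 181.])]
0.1 [array([475., 171.]), array([415.,  79.]), array([242., 227.]), array([192., 130.])]
0.12 [array([472., 118.]), array([412.,  27.]), array([237., 173.]), array([187.,  77.])]
tip 0 [array([327., 293.]), array([275., 306.])]
tip 0.01 [array([325., 270.]), array([273., 283.])]
tip 0.02 [array([323., 247.]), array([270., 260.])]
tip 0.026 [array([322., 233.]), array([269., 246.])]
```

By the side view, the body edge and the finger tips both sit about 32 mm higher than the reported TCP implies, so the reported TCP lies about 32 mm beyond the real tips. x and y are centred. I'll reopen and go 3.2 cm lower.

Request:
carry_out:
  steps:
    - [[0, 0, 0], 0]
    - [[0, 0, 0], 0]
    - [[0, 0, 0], 0]
    - [[0, 0, 0], 0]
    - [[0, 0, 0], 0]
    - [[0, 0, 0], 0]
    - [[0, 0, 0], 0]
    - [[0, 0, 0.7], 0]
    - [[0, 0, 1.4], 0]
    - [[0, 0, 2.1], 0]
    - [[0, 0, 2.8], 0]
    - [[0, 0, 3.1], 0]
    - [[0, 0, 3.1], 0]
    - [[0, 0, 3.1], 0]
  gripper: 1

```text
time_s: 9.95
tcp_pos: [0.5293, 0.1767, 0.0029]
ee_rot: [[-0.362, -0.932, 0.002], [-0.932, 0.362, 0.001], [-0.002, -0.001, -1.0]]
wrist_force: [0.3, 0.6, -0.2]
gripper_width: 0.997
```

Request:
carry_out:
  steps:
    - [[0, 0, 0], 0]
    - [[0, 0, 0], 0]
    - [[0, 0, 0], 0]
    - [[0, 0, 0], 0]
    - [[0, 0, 0], 0]
    - [[0, 0, 0], 0]
    - [[0, 0, 0], 0]
    - [[0, 0, 0], 0]
    - [[0, 0, 0], 0]
    - [[0, 0, 0], 0]
    - [[0, 0, 0], 0]
    - [[0, 0, 0], 0]
  gripper: -1

```text
time_s: 11.15
tcp_pos: [0.5289, 0.1767, 0.0027]
ee_rot: [[-0.362, -0.932, 0.001], [-0.932, 0.362, 0.001], [-0.001, -0.001, -1.0]]
wrist_force: [-0.9, -0.5, 0.5]
gripper_width: 0.135
```

Gripped: the opening is 11.7 mm, which matches the 12 mm bar. Now I'll lift and carry.

Request:
carry_out:
  steps:
    - [[0, 0, -1], 0]
    - [[0, 0, -2.5], 0]
    - [[0, 0, -5], 0]
    - [[0, 0, -8], 0]
    - [[0, 0, -11], 0]
    - [[0, 0, -14], 0]
    - [[0, 0, -16], 0]
    - [[0, 0, -17], 0]
    - [[0, 0, -17], 0]
    - [[0, 0, -17], 0]
    - [[0, 0, -17], 0]

```text
time_s: 12.25
tcp_pos: [0.5277, 0.176, 0.171]
ee_rot: [[-0.362, -0.932, -0.002], [-0.932, 0.362, -0.0], [0.001, 0.002, -1.0]]
wrist_force: [0.1, -0.6, -2.5]
gripper_width: 0.136
```

```bash
python3 - <<'E'
from h import *
go([0.5347,-0.248,.173],168.5)
E
```

```text
t 12.25 tcp [0.5277 0.176  0.171 ] F [ 0.1 -0.6 -2.5] M [-0.    0.11 -0.02] w 0.136
shift [ 39.27 -16.    -0.18] twist -9.72 jaw 158.78
```

Request:
carry_out:
  steps:
    - [[2, -0.8, 0], -0.5]
    - [[5, -2, 0], -1.2]
    - [[9, -3.7, 0], -2.2]
    - [[13, -5.3, 0], -3.2]
    - [[17, -6.9, 0], -4.2]
    - [[21, -8.6, 0], -5.2]
    - [[25, -10.2, 0], -6.2]
    - [[29, -11.8, 0], -7.2]
    - [[33, -13.4, 0], -8.2]
    - [[36, -14.7, 0], -9]
    - [[38, -15.5, 0], -9.4]
    - [[39.3, -16, 0], -9.7]
    - [[39.3, -16, 0], -9.7]
    - [[39.3, -16, 0], -9.7]
    - [[39.3, -16, 0], -9.7]
    - [[39.3, -16, 0], -9.7]

```text
time_s: 13.85
tcp_pos: [0.5348, -0.2473, 0.1713]
ee_rot: [[-0.198, -0.98, -0.002], [-0.98, 0.198, -0.0], [0.001, 0.002, -1.0]]
wrist_force: [1.4, -0.7, -3.2]
gripper_width: 0.137
```

```bash
python3 - <<'E'
from h import *
go([0.5347,-0.248,.115],168.5)
E
```

```text
t 13.85 tcp [ 0.5348 -0.2473  0.1713] F [ 1.4 -0.7 -3.2] M [ 0.03  0.03 -0.03] w 0.137
shift [ 0.07 -0.02  5.63] twist 0.06 jaw 168.56
```

Request:
carry_out:
  steps:
    - [[0.05, 0, 1], 0]
    - [[0.05, 0, 2.5], 0]
    - [[0.05, 0, 4], 0]
    - [[0.05, 0, 5.2], 0]
    - [[0.05, 0, 6], 0]
    - [[0.05, 0, 6.1], 0]
    - [[0.05, 0, 6.1], 0]
    - [[0.05, 0, 6.1], 0]
    - [[0.05, 0, 6.1], 0]

```text
time_s: 14.75
tcp_pos: [0.535, -0.2479, 0.111]
ee_rot: [[-0.198, -0.98, -0.0], [-0.98, 0.198, -0.001], [0.001, 0.0, -1.0]]
wrist_force: [-0.8, 0.1, -3.3]
gripper_width: 0.136
```

```bash
python3 - <<'E'
from h import *
import pickle
go([0.5347,-0.248,.0727],168.5)
k=r.calibration('wrist');im=r.capture('wrist');pickle.dump(k,open('w5.pkl','wb'));cv2.imwrite('pics/w5.png',im[:,:,::-1])
T=np.array(k['world_from_camera']);print(T.round(4).tolist())
b=r.capture('side');cv2.imwrite('pics/s5.png',b[:,:,::-1])
a=cv2.resize(im[90:290,220:420],(440,440),interpolation=cv2.INTER_CUBIC)
c=cv2.resize(b[150:260,320:410],(360,440),interpolation=cv2.INTER_CUBIC)
cv2.imwrite('pics/w5c.png',cv2.hconcat([a,c])[:,:,::-1])
E
```

```text
t 14.75 tcp [ 0.535  -0.2479  0.111 ] F [-0.8  0.1 -3.3] M [0.   0.06 0.01] w 0.136
shift [0.01 0.03 3.83] twist 0.07 jaw 168.57
[[-0.9799, -0.1931, -0.0498, 0.5213], [0.1994, -0.9499, -0.2406, -0.3151], [-0.0008, -0.2457, 0.9693, 0.3056], [0.0, 0.0, 0.0, 1.0]]
```

View pics/w5c.png

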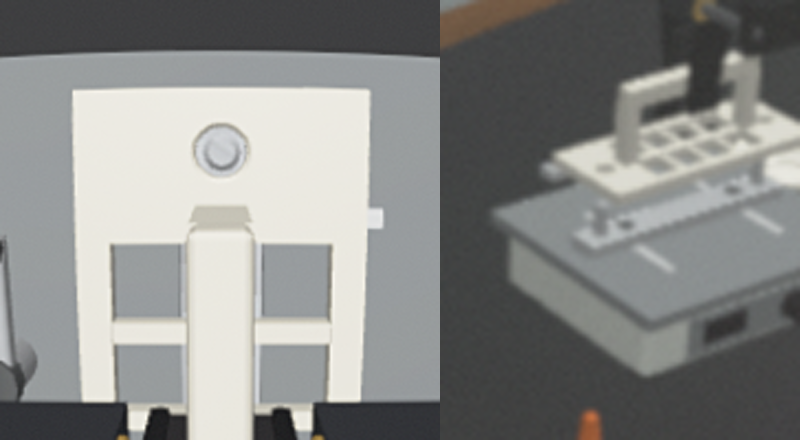

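The wrist view looks straight down the near hole: the pin sits centred in it to about 0.4 mm, at crop (221,150), and the cross bar is centred under the carrying bar. I'll lower gently in short stages.

Request:
carry_out:
  steps:
    - [[0, 0.03, 0.4], 0]
    - [[0, 0.03, 0.8], 0]
    - [[0, 0.03, 1.1], 0]
    - [[0, 0.03, 1.3], 0]
    - [[0, 0.03, 1.5], 0]
    - [[0, 0.03, 1.6], 0]
    - [[0, 0.03, 1.7], 0]
    - [[0, 0.03, 1.8], 0]
    - [[0, 0.03, 1.8], 0]

```text
time_s: 15.75
tcp_pos: [0.5345, -0.2478, 0.0927]
ee_rot: [[-0.198, -0.98, -0.001], [-0.98, 0.198, -0.001], [0.001, 0.001, -1.0]]
wrist_force: [-0.2, -1.4, -2.6]
gripper_width: 0.136
```

Request:
carry_out:
  steps:
    - [[0, 0, 0.1], 0]
    - [[0, 0, 0.2], 0]
    - [[0, 0, 0.3], 0]
    - [[0, 0, 0.4], 0]
    - [[0, 0, 0.5], 0]
    - [[0, 0, 0.5], 0]

```text
time_s: 16.35
tcp_pos: [0.5343, -0.2478, 0.0875]
ee_rot: [[-0.198, -0.98, -0.001], [-0.98, 0.198, -0.0], [0.001, 0.001, -1.0]]
wrist_force: [0.6, -0.2, -3.2]
gripper_width: 0.133
```

Request:
carry_out:
  steps:
    - [[0, 0, 0.2], 0]
    - [[0, 0, 0.4], 0]
    - [[0, 0, 0.6], 0]
    - [[0, 0, 0.8], 0]
    - [[0, 0, 1], 0]
    - [[0, 0, 1], 0]

```text
time_s: 16.95
tcp_pos: [0.5342, -0.2477, 0.0771]
ee_rot: [[-0.198, -0.98, -0.002], [-0.98, 0.198, -0.0], [0.001, 0.002, -1.0]]
wrist_force: [0.2, -1.2, -2.9]
gripper_width: 0.137
```

Request:
carry_out:
  steps:
    - [[0, 0, 0.1], 0]
    - [[0, 0, 0.2], 0]
    - [[0, 0, 0.3], 0]
    - [[0, 0, 0.35], 0]
    - [[0, 0, 0.4], 0]
    - [[0, 0, 0.4], 0]

```text
time_s: 17.55
tcp_pos: [0.5341, -0.2477, 0.0731]
ee_rot: [[-0.199, -0.98, -0.002], [-0.98, 0.199, -0.0], [0.001, 0.002, -1.0]]
wrist_force: [0.4, 0.3, -2.4]
gripper_width: 0.134
```

Request:
carry_out:
  steps:
    - [[0, 0, 0.03], 0]
    - [[0, 0, 0.06], 0]
    - [[0, 0, 0.06], 0]

```text
time_s: 17.85
tcp_pos: [0.5342, -0.2478, 0.0727]
ee_rot: [[-0.198, -0.98, -0.002], [-0.98, 0.198, -0.0], [0.001, 0.002, -1.0]]
wrist_force: [0.6, -0.8, -0.7]
gripper_width: 0.133
```

Request:
carry_out:
  steps:
    - [[0, 0, 0.05], 0]
    - [[0, 0, 0.08], 0]
    - [[0, 0, 0.08], 0]

```text
time_s: 18.15
tcp_pos: [0.5343, -0.2478, 0.0727]
ee_rot: [[-0.198, -0.98, -0.001], [-0.98, 0.198, -0.001], [0.001, 0.001, -1.0]]
wrist_force: [-2.4, 1.4, 4.7]
gripper_width: 0.131
```

Contact came exactly at the predicted seated height (0.0727). I'll release half-way and lift clear.

Request:
carry_out:
  steps:
    - [[0, 0, 0], 0]
    - [[0, 0, 0], 0]
    - [[0, 0, 0], 0]
    - [[0, 0, 0], 0]
    - [[0, 0, 0], 0]
    - [[0, 0, 0], 0]
    - [[0, 0, -0.5], 0]
    - [[0, 0, -1.5], 0]
    - [[0, 0, -4], 0]
    - [[0, 0, -8], 0]
    - [[0, 0, -11], 0]
    - [[0, 0, -13], 0]
    - [[0, 0, -13], 0]
    - [[0, 0, -13], 0]
    - [[0, 0, -13], 0]
  gripper: 0

```text
time_s: 19.65
tcp_pos: [0.5337, -0.2475, 0.2016]
ee_rot: [[-0.198, -0.98, -0.003], [-0.98, 0.198, 0.0], [0.001, 0.003, -1.0]]
wrist_force: [0.2, 0.7, 0.1]
gripper_width: 0.5
```

```bash
python3 - <<'E'
from h import *
import pickle
go([0.5347,-0.248,.2],168.5)
k=r.calibration('wrist');im=r.capture('wrist');pickle.dump(k,open('w6.pkl','wb'))
a=r.capture('side');r.capture('top')
for c in('wrist','top','side'):
  for t in("latch_knob","latch_pivot","frame_grip"):
    print(c,t,[(np.round(d["centre"],4).tolist(),round(d["confidence"],2)) for d in r.place_of(c,t)][:3])
a1=cv2.resize(im[100:300,180:420],(480,400));b=cv2.resize(a[150:260,320:408],(320,400),interpolation=cv2.INTER_CUBIC)
cv2.imwrite('pics/w6c.png',cv2.hconcat([a1,b])[:,:,::-1])
E
```

```text
t 19.65 tcp [ 0.5337 -0.2475  0.2016] F [0.2 0.7 0.1] M [0.04 0.09 0.01] w 0.5
shift [ 0.03 -0.11  0.16] twist 0.06 jaw 168.56
wrist latch_knob [([0.5937, -0.296, 0.1084], 0.66)]
wrist latch_pivot [([0.6043, -0.257, 0.0788], 0.78)]
wrist frame_grip [([0.2903, -0.2284, 0.0553], 0.88), ([0.5299, -0.2465, 0.1242], 0.78), ([0.5321, -0.2472, -0.0034], 0.7)]
top latch_knob []
top latch_pivot [([0.6004, -0.2563, 0.0779], 0.96)]
top frame_grip [([0.3427, 0.2098, 0.0507], 0.92), ([0.2216, 0.3931, 0.0539], 0.75), ([0.6952, 0.4062, 0.0539], 0.63)]
side latch_knob [([0.7681, 0.0141, 0.0349], 0.68), ([0.595, -0.3054, 0.1046], 0.65)]
side latch_pivot []
side frame_grip [([0.3395, 0.209, 0.0525], 0.94), ([0.2928, -0.2305, 0.0518], 0.93), ([0.2148, 0.3933, 0.0537], 0.9)]
```

View pics/w6c.png

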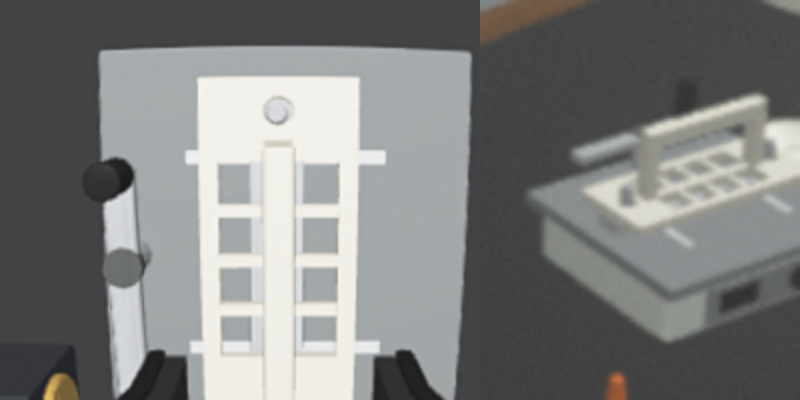

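The frame sits over its near pin on the seat, and the side view looks level. The catch is open with its knob top at full-image pixel (231,191) and its pivot top at (241,234). Next I'll work out the arc.

```bash
python3 - <<'E'
from h import *
import pickle
k=pickle.load(open('w6.pkl','rb'))
kn=at('wrist',(180+102/2-.25,100+182/2-.25),.118,k);pv=at('wrist',(180+123/2-.25,100+268/2-.25),.09,k)
x=np.array([np.cos(np.radians(-11.5)),np.sin(np.radians(-11.5)),0]);y=np.array([-x[1],x[0],0])
P=np.array([.531,-.2463,0])+.07*x
print('knob',kn.round(4),'pivot seen',pv.round(4),'pivot model',P.round(4))
d=kn-pv;print('r',np.hypot(d[0],d[1]),'theta',np.degrees(np.arctan2(d@x,-d@y)))
d=kn-P;print('r',np.hypot(d[0],d[1]),'theta',np.degrees(np.arctan2(d@x,-d@y)))
go([kn[0],kn[1],.12],-11.5)
go([kn[0],kn[1],.067],-11.5)
E
```

```text
knob [ 0.5921 -0.3     0.118 ] pivot seen [ 0.5993 -0.2607  0.09  ] pivot model [ 0.5996 -0.2603  0.    ]
r 0.040040341230091606 theta 1.1670078842820268
r 0.040486918011419785 theta 0.8776680819841114
t 20.25 tcp [ 0.5345 -0.2477  0.2027] F [ 0.3 -0.8 -0.4] M [0.02 0.12 0.01] w 0.496
shift [ 3.98 -6.7   8.26] twist -179.93 jaw 168.57
t 20.25 tcp [ 0.5345 -0.2477  0.2027] F [ 0.3 -0.8 -0.4] M [0.02 0.12 0.01] w 0.496
shift [ 3.97 -6.7  13.56] twist -179.93 jaw 168.57
```

Request:
carry_out:
  steps:
    - [[0, 0, 0], 6]
    - [[0, 0, 0], 14]
    - [[0, 0, 0], 22]
    - [[0, 0, 0], 30]
    - [[0.5, -1, 0], 38]
    - [[1, -2, 0], 46]
    - [[1.5, -3, 0], 54]
    - [[2, -4, 0], 62]
    - [[2.5, -5, 0], 70]
    - [[3, -6, 0], 78]
    - [[4, -6.7, 0], 86]
    - [[4, -6.7, 0], 94]
    - [[4, -6.7, 0], 102]
    - [[4, -6.7, 0], 110]
    - [[4, -6.7, 0], 118]
    - [[4, -6.7, 0], 126]
    - [[4, -6.7, 0], 134]
    - [[4, -6.7, 0], 142]
    - [[4, -6.7, 0], 150]
    - [[4, -6.7, 0], 150]

```text
time_s: 22.25
tcp_pos: [0.5923, -0.3002, 0.2026]
ee_rot: [[-0.319, 0.948, -0.001], [0.948, 0.319, -0.001], [-0.0, -0.001, -1.0]]
wrist_force: [-0.8, -0.2, -0.2]
gripper_width: 0.503
```

```bash
python3 - <<'E'
from h import *
go([.5921,-.3,.067],-11.5);print(r.sense()['joints'].round(0) if hasattr(r.sense()['joints'],'round') else r.sense()['joints'])
E
```

```text
t 22.25 tcp [ 0.5923 -0.3002  0.2026] F [-0.8 -0.2 -0.2] M [-0.11  0.02  0.05] w 0.503
shift [3.000e-02 1.000e-02 1.356e+01] twist 30.08 jaw 18.58
[ -13.   26.    8.    0.  -72. -149.]
```

Request:
carry_out:
  steps:
    - [[0, 0, 2], 6]
    - [[0, 0, 5], 12]
    - [[0, 0, 8], 18.5]
    - [[0, 0, 9.5], 18.5]
    - [[0, 0, 10.5], 18.5]
    - [[0, 0, 11.3], 18.5]
    - [[0, 0, 12], 18.5]
    - [[0, 0, 12.6], 18.5]
    - [[0, 0, 13.1], 18.5]
    - [[0, 0, 13.5], 18.5]
    - [[0, 0, 13.5], 18.5]

```text
time_s: 23.35
tcp_pos: [0.5918, -0.3002, 0.0671]
ee_rot: [[-0.002, 1.0, -0.002], [1.0, 0.002, -0.0], [-0.0, -0.002, -1.0]]
wrist_force: [0.3, 0.2, -0.6]
gripper_width: 0.5
```

Request:
carry_out:
  steps:
    - [[0, 0, 0], 0]
    - [[0, 0, 0], 0]
    - [[0, 0, 0], 0]
    - [[0, 0, 0], 0]
    - [[0, 0, 0], 0]
  gripper: -0.52

```text
time_s: 23.85
tcp_pos: [0.5919, -0.3002, 0.0672]
ee_rot: [[-0.002, 1.0, -0.002], [1.0, 0.002, -0.0], [-0.0, -0.002, -1.0]]
wrist_force: [0.4, -0.0, 0.5]
gripper_width: 0.254
```

```bash
python3 - <<'E'
from h import *
P=np.array([.5995,-.2604]);s=r.sense();z=s['tcp_pos'][2]
for th in(15,30,45,60,75,90,95):
    a=np.radians(th-11.5);t=np.array([np.cos(a),np.sin(a)]) # tangent
    p=P+.04*np.array([np.cos(a-np.pi/2),np.sin(a-np.pi/2)])+.0015*t
    print(th);go([*p,z],max(th-11.5,0))
E
```

```text
15
t 23.85 tcp [ 0.5919 -0.3002  0.0672] F [ 0.4 -0.   0.5] M [-0.13  0.03  0.01] w 0.254
shift [-0.    1.16 -0.  ] twist -3.41 jaw 0.09
30
t 23.85 tcp [ 0.5919 -0.3002  0.0672] F [ 0.4 -0.   0.5] M [-0.13  0.03  0.01] w 0.254
shift [ 0.23  2.17 -0.  ] twist -18.41 jaw 0.09
45
t 23.85 tcp [ 0.5919 -0.3002  0.0672] F [ 0.4 -0.   0.5] M [-0.13  0.03  0.01] w 0.254
shift [ 0.73  3.1  -0.01] twist -33.41 jaw 0.09
60
t 23.85 tcp [ 0.5919 -0.3002  0.0672] F [ 0.4 -0.   0.5] M [-0.13  0.03  0.01] w 0.254
shift [ 1.44  3.86 -0.01] twist -48.41 jaw 0.09
75
t 23.85 tcp [ 0.5919 -0.3002  0.0672] F [ 0.4 -0.   0.5] M [-0.13  0.03  0.01] w 0.254
shift [ 2.33  4.41 -0.01] twist -63.41 jaw 0.09
90
t 23.85 tcp [ 0.5919 -0.3002  0.0672] F [ 0.4 -0.   0.5] M [-0.13  0.03  0.01] w 0.254
shift [ 3.33  4.72 -0.01] twist -78.41 jaw 0.09
95
t 23.85 tcp [ 0.5919 -0.3002  0.0672] F [ 0.4 -0.   0.5] M [-0.13  0.03  0.01] w 0.254
shift [ 3.67  4.76 -0.01] twist -83.41 jaw 0.09
```

Request:
carry_out:
  steps:
    - [[0, 0.6, 0], -2]
    - [[0, 1.16, 0], -3.4]
    - [[0.1, 1.67, 0], -11]
    - [[0.23, 2.17, 0], -18.4]
    - [[0.46, 2.65, 0], -26]
    - [[0.73, 3.1, 0], -33.4]
    - [[1.06, 3.5, 0], -41]
    - [[1.44, 3.86, 0], -48.4]
    - [[1.87, 4.16, 0], -56]
    - [[2.33, 4.41, 0], -63.4]
    - [[2.33, 4.41, 0], -63.4]

```text
time_s: 24.95
tcp_pos: [0.637, -0.2771, 0.0673]
ee_rot: [[-0.895, 0.446, -0.0], [0.446, 0.895, -0.001], [-0.0, -0.001, -1.0]]
wrist_force: [1.1, -1.1, -0.6]
gripper_width: 0.241
```

```bash
python3 - <<'E'
from h import *
P=np.array([.5995,-.2604]);z=.0672
for th in(82,90,):
  for l in(.0015,.003,.0045):
    a=np.radians(th-11.5);t=np.array([np.cos(a),np.sin(a)])
    p=P+.04*np.array([t[1],-t[0]])+l*t
    print(th,l);go([*p,z],th-11.5)
E
```

```text
82 0.0015
t 24.95 tcp [ 0.637  -0.2771  0.0673] F [ 1.1 -1.1 -0.6] M [-0.34 -0.06  0.02] w 0.241
shift [0.15 0.46 0.01] twist -6.98 jaw 63.52
82 0.003
t 24.95 tcp [ 0.637  -0.2771  0.0673] F [ 1.1 -1.1 -0.6] M [-0.34 -0.06  0.02] w 0.241
shift [0.17 0.6  0.01] twist -6.98 jaw 63.52
82 0.0045
t 24.95 tcp [ 0.637  -0.2771  0.0673] F [ 1.1 -1.1 -0.6] M [-0.34 -0.06  0.02] w 0.241
shift [0.18 0.75 0.01] twist -6.98 jaw 63.52
90 0.0015
t 24.95 tcp [ 0.637  -0.2771  0.0673] F [ 1.1 -1.1 -0.6] M [-0.34 -0.06  0.02] w 0.241
shift [0.27 1.   0.01] twist -14.98 jaw 63.52
90 0.003
t 24.95 tcp [ 0.637  -0.2771  0.0673] F [ 1.1 -1.1 -0.6] M [-0.34 -0.06  0.02] w 0.241
shift [0.31 1.14 0.01] twist -14.98 jaw 63.52
90 0.0045
t 24.95 tcp [ 0.637  -0.2771  0.0673] F [ 1.1 -1.1 -0.6] M [-0.34 -0.06  0.02] w 0.241
shift [0.35 1.29 0.01] twist -14.98 jaw 63.52
```

Force readings match pushing the catch. Now the last part, towards the stop.

Request:
carry_out:
  steps:
    - [[0.1, 0.3, 0], -4]
    - [[0.15, 0.6, 0], -7]
    - [[0.21, 0.8, 0], -11]
    - [[0.27, 1, 0], -15]
    - [[0.3, 1.1, 0], -15]
    - [[0.31, 1.15, 0], -15]
    - [[0.31, 1.15, 0], -15]

```text
time_s: 25.65
tcp_pos: [0.6397, -0.2655, 0.0675]
ee_rot: [[-0.98, 0.201, 0.001], [0.201, 0.98, -0.001], [-0.001, -0.001, -1.0]]
wrist_force: [1.2, -1.5, 0.4]
gripper_width: 0.243
```

Request:
carry_out:
  steps:
    - [[0, 0.05, 0], 0]
    - [[0, 0.1, 0], 0]
    - [[0, 0.1, 0], 0]

```text
time_s: 25.95
tcp_pos: [0.64, -0.2645, 0.0676]
ee_rot: [[-0.98, 0.201, 0.001], [0.201, 0.98, -0.001], [-0.001, -0.001, -1.0]]
wrist_force: [1.4, -2.6, 0.7]
gripper_width: 0.237
```

Request:
carry_out:
  steps:
    - [[0, 0.05, 0], 0]
    - [[0, 0.1, 0], 0]
    - [[0, 0.1, 0], 0]

```text
time_s: 26.25
tcp_pos: [0.6399, -0.2644, 0.0676]
ee_rot: [[-0.979, 0.202, 0.0], [0.202, 0.979, -0.002], [-0.001, -0.002, -1.0]]
wrist_force: [1.5, -5.7, -0.9]
gripper_width: 0.239
```

Request:
carry_out:
  steps:
    - [[0, 0.05, 0], 0]
    - [[0, 0.1, 0], 0]
    - [[0, 0.15, 0], 0]
    - [[0, 0.15, 0], 0]

```text
time_s: 26.65
tcp_pos: [0.64, -0.2643, 0.0676]
ee_rot: [[-0.979, 0.202, 0.0], [0.202, 0.979, -0.004], [-0.001, -0.004, -1.0]]
wrist_force: [0.6, -7.8, -1.2]
gripper_width: 0.239
```

Firm stop. Now I'll centre, open, lift away and check.

Request:
carry_out:
  steps:
    - [[0, -0.25, 0], 0]
    - [[0, -0.25, 0], 0]
    - [[0, -0.25, 0], 0]
    - [[0, -0.25, 0], 0]
    - [[0, -0.25, 0], 0]
    - [[0, -0.25, -1], 0]
    - [[0, -0.25, -3], 0]
    - [[0, -0.25, -6], 0]
    - [[0, -0.25, -10], 0]
    - [[0, -0.25, -14], 0]
    - [[0, -0.25, -18], 0]
    - [[3, -0.25, -20], 0]
    - [[6, -0.25, -22], 0]
    - [[6, -0.25, -22], 0]
    - [[6, -0.25, -22], 0]
    - [[6, -0.25, -22], 0]
  gripper: 0

```text
time_s: 28.25
tcp_pos: [0.5808, -0.2536, 0.2868]
ee_rot: [[-0.979, 0.202, -0.001], [0.202, 0.979, -0.003], [0.0, -0.004, -1.0]]
wrist_force: [0.3, -0.4, -0.5]
gripper_width: 0.498
```

```bash
python3 - <<'E'
from h import *
go([.6,-.3,.3]);
ims={}
for c in('wrist','top','side'):
  ims[c]=r.capture(c)
  for t in("latch_knob","latch_pivot","frame_grip"):
    print(c,t,[(np.round(d["centre"],4).tolist(),round(d["confidence"],2)) for d in r.place_of(c,t)][:3])
cv2.imwrite('pics/w7.png',ims['wrist'][:,:,::-1])
a=cv2.resize(ims['wrist'],(480,360),interpolation=cv2.INTER_AREA);b=cv2.resize(ims['side'][150:260,320:418],(320,360),interpolation=cv2.INTER_CUBIC)
d=cv2.resize(ims['top'][180:290,350:500],(320,235),interpolation=cv2.INTER_CUBIC)
e=cv2.resize(ims['side'][100:340,60:480],(480,235))
cv2.imwrite('pics/f.png',cv2.vconcat([cv2.hconcat([a,b]),cv2.hconcat([e,d])])[:,:,::-1])
E
```

```text
t 28.25 tcp [ 0.5808 -0.2536  0.2868] F [ 0.3 -0.4 -0.5] M [-0.01 -0.03  0.02] w 0.498
shift [-2.82 -4.17 -1.31] twist 0 jaw 78.35
wrist latch_knob [([0.639, -0.2664, 0.1079], 0.98), ([0.5326, -0.2454, 0.1238], 0.45)]
wrist latch_pivot [([0.6029, -0.2579, 0.0775], 0.8)]
wrist frame_grip [([0.5329, -0.2481, 0.1221], 0.94), ([0.6411, -0.2665, 0.1083], 0.2)]
top latch_knob [([0.6406, -0.2642, 0.1087], 0.62)]
top latch_pivot [([0.6007, -0.256, 0.0771], 0.72), ([0.531, -0.2455, 0.0602], 0.51)]
top frame_grip [([0.5363, -0.2443, 0.1232], 0.79), ([0.2217, 0.391, 0.0548], 0.68), ([0.3418, 0.2104, 0.0481], 0.63)]
side latch_knob [([0.6418, -0.2714, 0.1054], 0.52)]
side latch_pivot [([0.5987, -0.2619, 0.0797], 0.88)]
side frame_grip [([0.6928, 0.4073, 0.0537], 0.95), ([0.2174, 0.3913, 0.0548], 0.69), ([0.347, 0.2101, 0.0556], 0.67)]
```

View pics/f.png

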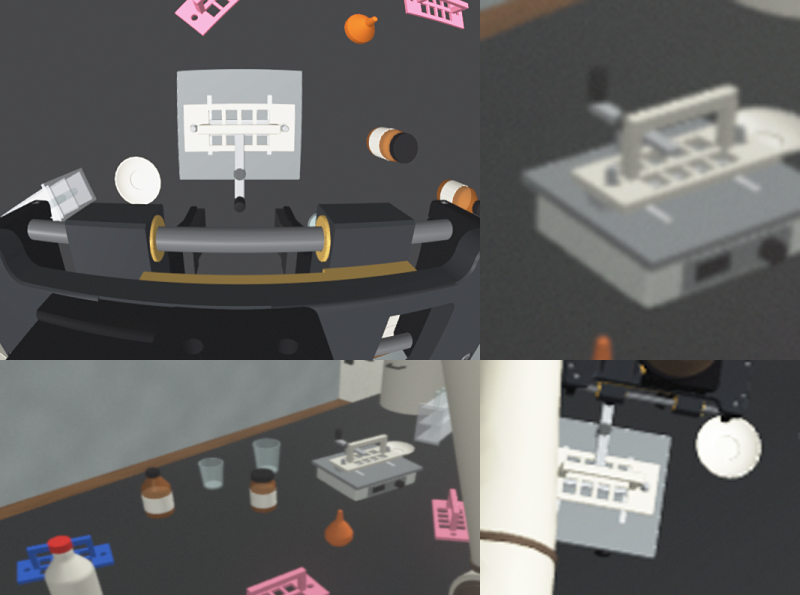

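The frame is level on both pins with the hook across its edge. The knob is at (0.639, −0.266), where the locked position should be, and the bystanders stand as they did. I'll hand in.

```bash
python3 -c "
from station import r
print(r.finish_job(), r.sense()['time_s'])"
```

```text
the job is handed in; nothing more can be done
the job is handed in; nothing more can be done
```

The white frame is hanging on both shaker pins and the catch is turned to its stop over the frame's edge. Everything is released, and I handed the job in at about 29 s. No verdict is reported.

- **Grasp:** My first grasp closed just above the bar and touched nothing. The side view showed the real fingertips about 3 cm higher than the reported TCP, so I went 31 mm lower. The second grasp held, with an opening of 11.7 mm on the 12 mm bar.
- **Seating:** The near hole lined up with its pin to about 0.4 mm. Contact came at exactly the expected home height. The readings between moves never passed about 6 N, against your 50 N limit.
- **Catch:** I pushed the knob round with the fingers loosely around it. It stopped moving as the side force rose to about 8 N, so it was against its stop.
- **Last checks:**
  - **Bar height:** the wrist and top cameras put the bar centre 122 to 123 mm high, against 122 mm expected.
  - **Catch position:** two of the three cameras place the knob 2 to 5 mm from its computed locked position, and the third agrees within its noise. The hook lies across the frame.
  - **Bystanders:** the glassware and bottles that show in the last pictures look unmoved, but I judged that by eye and took no measurements.
  - **Side-camera gap:** the side camera did not report the seated frame in the last check, though its picture shows it level.

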